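# Retaining rod through the token tray's eyes

### The arm

A 6-joint arm with a two-finger parallel gripper is mounted at the origin on the work surface. World frame = base frame: x ahead of the robot, y to its left, z up, the work surface at z = 0. Lengths are in m, angles in rad, forces in N, time in s.
With the tool pointing down it reaches from about 0.375 to 0.975 m from the base axis. Payload 3.8 kg.
Tool frame: the origin (TCP) lies on the front face of the gripper's body, between the roots of the fingers; the fingertips stand 73 mm ahead of it and the grasp point (between the pads) lies 54 mm ahead of it; z points along the fingers, y is the line along which they close (so a half turn about z gives the same grasp; the last joint's range is limited). The gripper opens to 85 mm and grips with 20 to 120 N. Pads are 22 mm wide; open, the fingers measure 114 mm over their backs; the gripper's body (76 mm by 85 mm) begins 54 mm behind the grasp point. The pads swing forward as they close: fully open they stand 13 mm farther back than shut.
Start: joints at [-1.333, 0.264, 1.604, -0, 1.274, -0.037], TCP at [0.183, -0.65, 0.304] pointing down, gripper open.
Joint ranges: [-2.63, 2.63], [-0.94, 2.18], [0.31, 2.57], [-1.31, 4.45], [0, 2.66], [-2.55, 2.55]. Speed limits (rad/s): [2.57, 2.57, 3.14, 3.14, 3.14, 3.14].

### API

Orientations are given as [roll, pitch, yaw] about the fixed x, y, z axes, in that order (R = Rz(yaw) Ry(pitch) Rx(roll)).
In Python, from rig import env gives the robot as it stands.
- The arm moves only by the tool step_arm, never from a script. Its argument "rows" is a list of rows, each a list of 7 numbers: the shift along the tool's x, y, z in cm, then the turn, a rotation vector about the tool's x, y, z in degrees, then the closure in counts, from 0 (fully open) to 255 (shut). A call has 1 to 5 rows; each row shifts and turns the commanded pose from where the row before left it, along the tool's axes as they then stand; what a row does not reach is not made up. A row lasts 1/10 s, in which the tool goes at most 50 mm and 8.59 degrees, less where a joint would pass 70% of its speed; a pose out of reach is approached as far as the arm can. A call is refused whole if a number of a shift passes 5 or a number of a turn 8.59, either way. A call with a gripper value outside its range is refused whole. The fingers move at their own pace and stop on an object; "squeeze" is the grip in N (left out, the last holds). Time passes only in rows, so rows that do not move let the fingers close. It gives the time, the measured TCP pose, the force, the opening and the grip force at its end, in the units of the state.
- env.get_obs(): the state, without advancing time (a new reading comes with each control period).
- env.snapshot(name): name is "side" or "top"; returns (picture, depth): 400x640x3 uint8, blue, green, red; 400x640 float32, m along the optical axis (not along the pixel's ray), 0 where there is no reading.
- env.get_calibration(name): a dict with "mtx" (3x3 intrinsics, pixels), "dist_coeffs" ([k1, k2, p1, p2, k3] as OpenCV has them; the pictures are not rectified), "world_to_cam" (4x4, takes a point from world to camera coordinates). Camera axes: x right, y down, z forward; pixel columns grow to the right and rows downward; lengths in m; the calibration is good to about 2 mm. A picture is of the moment at which its call begins. get_calibration takes no time and is no camera call.
- env.job_done(): hands the job in; it is judged then, once.
The state is a dict: "time_s": time; "joints": joint angles; "joint_velocities": joint speeds; "joint_efforts": joint torques, N m; "tool_pos": TCP position; "tool_rot": TCP orientation; "wrist_force": force on the tool from outside, world axes, zero at the start; "wrist_torque": the same for the moment, N m; "opening": opening from 0.0 (shut) to 1.0 (fully open); "grasp_force": force on a finger pad.
Only numpy, scipy, OpenCV 4.12 (cv2) and the standard library are available. Lean on these libraries where they do the work, as an engineer would, in place of code of your own. Each camera call takes 0.05 s, during which the arm holds its last target. There are 200 camera calls.

### The job

Close up the wooden token tray: turn the black catch knob clockwise, about a quarter turn, until its bar lies along the line of the two eyes and its tongue clears the bore, then take the wooden-handled rod from its rest and thread it, tip first, through the eye next to the knob and on through the far eye. Finish while still gripping the rod, holding it still and straight through both eyes, its tip a good 3 cm out beyond the far eye and its handle still clear of the near one, without bearing hard on the eyes; a colleague will then pin the end. Leave the mug and the flower vase where they stand.

Things in the scene. Friction and masses are not known exactly. Their poses are not given: they have to be found in the camera images.
- tray: Open wooden tray of green tokens, 220 mm (its x) by 162 mm (its y) by 60 mm high, fixed to the counter; origin at the centre of its underside, z up. A steel eye plate (44 mm wide in x, 12 mm thick in y, top 125 mm above the counter) stands in the middle of each of its two y sides. The rod goes in along the tray's -y. No other part is higher than 60 mm except the catch and its bracket.
- eye_near (a point): Centre of the bore of the near eye plate (tray +y side, beside the catch knob), halfway through its 12 mm thickness, 100 mm above the counter; axes as the tray's, bore along y, diameter 15 mm with 2 mm chamfers.
- eye_far (a point): Centre of the bore of the far eye plate (tray -y side), the same as the near one and in line with it, 150 mm further along the tray's -y.
- catch (a joint): Angle of the catch, rad, which turns about a vertical axis and grows clockwise seen from above: 0 = knob bar and tongue across the bore (along tray x), blocking it just behind the near eye; 1.57 = stop, bar and tongue along the tray's y, bore clear (it clears the rod from about 1.1). Starts between 0.05 and 0.35. Light friction, about 0.05 N m, no spring; it stays where it is left.
- catch_grip (a point): Centre of the catch's black knob, an upright bar 46 mm long, 12 mm wide, 26 mm high, on the turning axis, 156 mm above the counter. Its x axis runs along the bar and turns with it. The steel bracket below the knob has its top 126 mm above the counter (bar's underside 143 mm). The axis stands 34 mm towards tray -x and 23 mm towards tray -y from the near eye's centre.
- rod: Straight aluminium rod, 10 mm diameter with round tip, fixed in a dark wooden handle 24 mm square and 70 mm long; about 100 g. Origin at the centre of the handle, on the rod's axis; the rod points along the body's -y, z up as it lies. The centre of mass is about 45 mm ahead of the handle's centre.
- rod_tip (a point): End of the rod's round tip, on its axis, 260 mm along -y from the handle's centre.
- rod_root (a point): Where the rod leaves the handle's front face, on its axis, 35 mm along -y from the handle's centre (225 mm of bare rod).
- rest: Fixed plywood rest in which the rod lies level at the start, rod axis 52 mm above the counter; origin on the counter below the handle's centre, y along the rod. The handle lies on a block 18 mm wide, 50 mm long, top at 40 mm, so the handle overhangs it on both sides; 205 mm towards -y the rod lies in a notch 16 mm wide between cheeks 56 mm high. Base board 50 mm wide, 10 mm thick. Lift the rod straight up.
- mug: White mug, 76 mm across, 85 mm high, a bystander; origin at the centre of its underside.
- vase: Glass vase with three roses, 68 mm across, glass 110 mm and flowers to 220 mm high, a bystander; origin at the centre of its underside.

How it is judged:
On the way, in this order (a step that is already met when the one before it is completed fails the run):
1. the catch knob is turned clear of the bore (to within about 20 degrees of its stop) (value of joint catch above 1.22 rad), for 0.2 s.
2. the rod's tip has come out of the near eye, on the bore line, and has not yet reached the far eye (y of rod_tip in the frame of eye_near below -0.012 m and y of rod_tip in the frame of eye_far above 0.005 m and x of rod_tip in the frame of eye_near between -0.009 and 0.009 m and z of rod_tip in the frame of eye_near between -0.009 and 0.009 m and angle between the y axis of rod and the y axis of tray, either way round below 0.15 rad), for 0.1 s.
At the end, for the whole second after the job is handed in: Catch over 1.1 rad; rod through both eyes, tip and root within 6 mm and 0.05 rad of the bore line, tip 12 mm or more past the far eye's outer face, handle 4 mm or more short of the near eye; rod still (20 mm/s), gripped (over 3 N), off its rest, under 12 N on the tray (value of joint catch above 1.1 rad and y of rod_tip in the frame of eye_far below -0.018 m and y of rod_root in the frame of eye_near above 0.01 m and x of rod_tip in the frame of eye_far between -0.006 and 0.006 m and z of rod_tip in the frame of eye_far between -0.006 and 0.006 m and x of rod_root in the frame of eye_near between -0.006 and 0.006 m and z of rod_root in the frame of eye_near between -0.006 and 0.006 m and angle between the y axis of rod and the y axis of tray, either way round below 0.05 rad and contact force between rod and the fingers above 3 N and contact force between rod and tray below 12 N and contact force between rod and rest below 0.1 N and linear speed of rod below 0.02 m/s); the arm keeps its last pose, push and grip.
It fails at once if the mug or the vase is moved more than 30 mm or tipped (distance of any of mug, vase from where it was at the start of the episode above 0.03 m or angle between any of mug, vase's own z axis and vertical above 0.35 rad).
It also fails if it takes over 61 s, if anything falls off the work surface, if the arm or the gripper's body presses on something with over 40 N, if the wrist force passes 120 N, or if a joint passes its speed limit or range.

## Working session

There is one attempt and no reset: what is moved stays moved. The work goes in short steps, Python scripts to look and compute and a tool call to move; the robot and the scene stay as the last step left them, time stands still between calls to the robot, and variables do not carry over. Pictures are saved under pics/ and viewed, at most 10 in all, crops included, and the job is handed in when it is done.

Besides the shell and the picture viewer there is one more tool, called after "Request:" as name(argument=value, ...) on one line, values as JSON. step_arm: Moves the arm, as the interface text tells. Its arguments: {"type":"object","properties":{"rows":{"type":"array","items":{"type":"array","items":{"type":"number"}}},"squeeze":{"type":"number"}},"required":["rows"]}

```bash
ls; mkdir -p pics
python3 - <<'E'
from rig import env
import cv2,numpy as np
for n in("top","side"):
    p,d=env.snapshot(n); cv2.imwrite(f"pics/{n}0.png",p); np.save(f"pics/{n}0.npy",d)
    c=env.get_calibration(n); print(n,c["mtx"],c["dist_coeffs"],np.round(c["world_to_cam"],3))
o=env.get_obs(); print(o)
E
```

```text
pics
top [[428.9453162    0.         320.49407556]
 [  0.         428.9453162  204.45989892]
 [  0.           0.           1.        ]] [-0.04276083  0.          0.          0.          0.        ] [[ 0.026 -1.     0.002 -0.04 ]
 [-0.979 -0.026 -0.203  0.605]
 [ 0.203  0.003 -0.979  1.198]
 [ 0.     0.     0.     1.   ]]
side [[441.31414186   0.         314.70363439]
 [  0.         441.31414186 200.44877279]
 [  0.           0.           1.        ]] [-0.04053539  0.          0.          0.          0.        ] [[-0.744 -0.668  0.018  0.406]
 [-0.37   0.389 -0.844  0.311]
 [ 0.557 -0.634 -0.537  0.74 ]
 [ 0.     0.     0.     1.   ]]
{'time_s': 0.1, 'joints': array([-1.33289529e+00,  2.64678366e-01,  1.60527010e+00, -1.62688570e-06,
        1.27370235e+00, -3.68893747e-02]), 'joint_velocities': array([-0.00024945, -0.0009999 , -0.00117049,  0.00118103, -0.00138049,
        0.00050368]), 'joint_efforts': array([ 4.07638718e-04, -5.16708291e+01, -3.68587267e+01, -3.53860258e-06,
        6.25687375e-03, -2.88643639e-05]), 'tool_pos': array([ 0.1830384 , -0.64916136,  0.30266836]), 'tool_rot': array([-3.13953583e+00, -7.43535395e-05,  2.74790815e-01]), 'wrist_force': array([-0.46766202,  0.52803306, -0.88917235]), 'wrist_torque': array([ 0.02331072, -0.02856886,  0.06137574]), 'grasp_force': 0.0, 'opening': 1.0049925717883514}
```

View pics/top0.png

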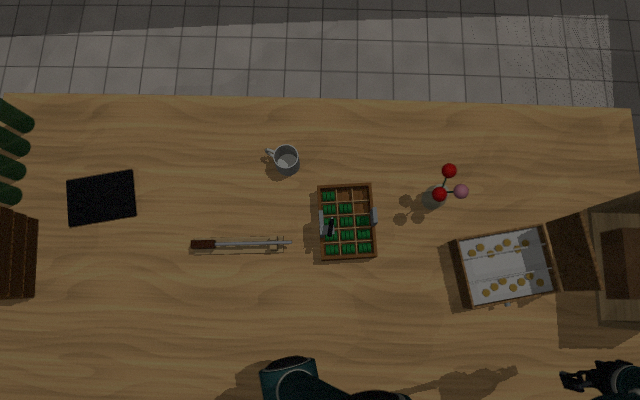

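View pics/side0.png

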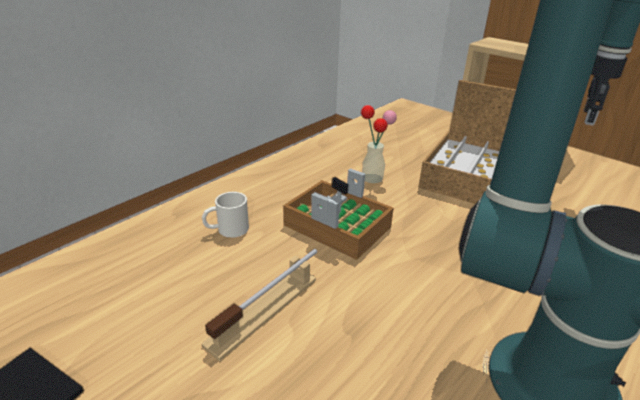

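The top view shows the tray at about (347,221), with the near plate at (321,222) and the knob at (329,228). The rod runs from its handle at (203,244) to its tip at (291,242). The side view shows the near plate at (325,209), the far plate at (356,183), the knob at (341,186), and the handle at (225,320) with the tip at (315,252). I'll zoom in on both views.

```bash
cat > h.py <<'E'
import cv2,numpy as np
def cal(env,n):
    c=env.get_calibration(n); return np.array(c["mtx"]),np.array(c["dist_coeffs"],float),np.array(c["world_to_cam"])
def ray(env,n,uv):
    K,D,W=cal(env,n); q=cv2.undistortPoints(np.array(uv,float).reshape(-1,1,2),K,D)[:,0]
    R,t=W[:3,:3],W[:3,3]; return -R.T@t, np.c_[q,np.ones(len(q))]@R
def plane(env,n,uv,z):
    c,d=ray(env,n,uv); return c+d*((z-c[2])/d[:,2])[:,None]
def proj(env,n,P):
    K,D,W=cal(env,n); return cv2.projectPoints(np.array(P,float).reshape(-1,1,3),cv2.Rodrigues(W[:3,:3])[0],W[:3,3],K,D)[0][:,0]
def pts(env,n,d,uv):   # world points of pixels (u,v) by depth
    uv=np.array(uv,int); c,r=ray(env,n,uv); return c+r*d[uv[:,1],uv[:,0]][:,None]
E
python3 - <<'E'
import cv2,numpy as np
t=cv2.imread("pics/top0.png")[170:275,180:390]; s=cv2.imread("pics/side0.png")[160:270,270:410]
a=cv2.resize(t,(800,400),interpolation=cv2.INTER_CUBIC)
cv2.imwrite("pics/tz.png",a)
cv2.imwrite("pics/sz.png",cv2.resize(s,None,fx=5,fy=5,interpolation=cv2.INTER_CUBIC))
E
```

```text
(no output)
```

View pics/tz.png

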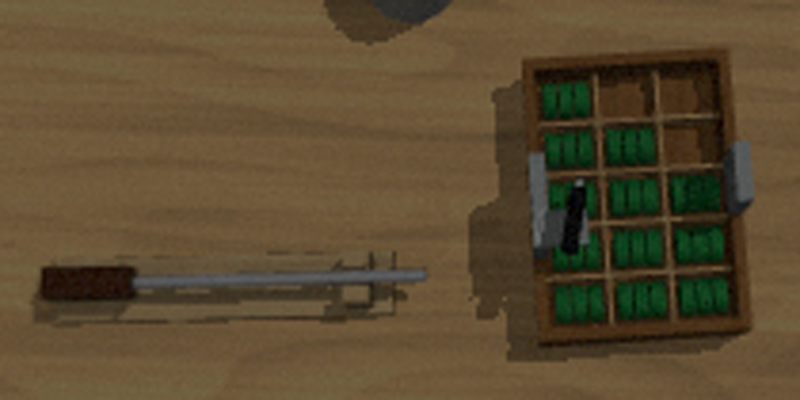

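View pics/sz.png

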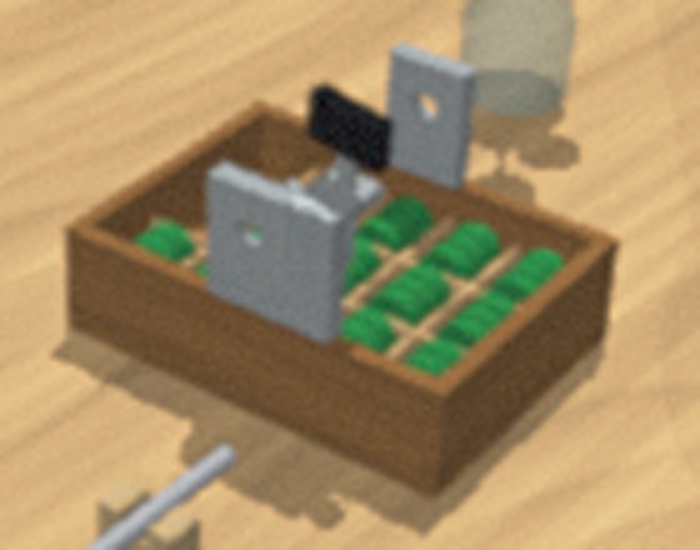

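The top crop shows the tray rim corners at crop pixels (524,58), (728,50), (750,328) and (538,344). The knob bar runs (580,182)-(572,250), the handle (42,283)-(134,283), and the tip is at (426,275). The side crop shows the near bore at (253,234), the far bore at (428,106), and the knob at about (350,128).

Run:
```python
from rig import env
import cv2,numpy as np
from h import *
np.set_printoptions(precision=4,suppress=True)
T=lambda a:(np.array(a,float)+.5)/3.81-.5+[180,170]
S=lambda a:(np.array(a,float)+.5)/5-.5+[270,160]
c=plane(env,"top",T([(524,58),(728,50),(750,328),(538,344)]),.06); print(c,c.mean(0))
print([np.linalg.norm(c[i]-c[i-1]) for i in range(4)])
y=c[0]-c[1]+c[3]-c[2]; x=c[0]-c[3]+c[1]-c[2]
print("yaw",np.arctan2(-y[0],y[1]),np.arctan2(x[1],x[0]))
s=plane(env,"side",S([(68,230),(262,104),(618,242),(440,390)]),.06);print("side rim",s,s.mean(0))
y=s[0]-s[1]+s[3]-s[2]; x=s[0]-s[3]+s[1]-s[2]; print("yaw",np.arctan2(-y[0],y[1]),np.arctan2(x[1],x[0]))
b=plane(env,"side",S([(253,234),(428,106)]),.1); print("bores",b,"dist",np.linalg.norm(b[0]-b[1]), "ang",np.arctan2(-(b[0]-b[1])[0],(b[0]-b[1])[1]))
print("knob top ends",plane(env,"top",T([(580,182),(573,250)]),.165), "side top edge",plane(env,"side",S([(318,88),(392,127)]),.169))
print("rod",plane(env,"top",T([(42,283),(134,283),(426,275)]),.052)); 
print("rod side tip",plane(env,"side",S([(228,455)]),.052))
# masks for handle & rod
p=cv2.imread("pics/top0.png"); hsv=cv2.cvtColor(p,cv2.COLOR_BGR2HSV)
d=np.load("pics/top0.npy"); print("depth pts",pts(env,"top",d,[(203,244),(250,242),(329,228),(321,215)]))
q=cv2.imread("pics/side0.png"); m=((q.max(2)<75)).astype(np.uint8); m[:290]=0;m[345:]=0;m[:,:190]=0;m[:,260:]=0
print("handle side",cv2.minAreaRect(cv2.findNonZero(m)),plane(env,"side",[cv2.minAreaRect(cv2.findNonZero(m))[0]],.052))
```

```text
[[ 0.6651 -0.0126  0.06  ]
 [ 0.6759 -0.1718  0.06  ]
 [ 0.4597 -0.1891  0.06  ]
 [ 0.4435 -0.0294  0.06  ]] [ 0.5611 -0.1007  0.06  ]
[np.float64(0.22221503515629185), np.float64(0.15952885857138321), np.float64(0.21689100761014438), np.float64(0.16051093089876778)]
yaw 0.08433688170644045 0.077544297911062
side rim [[ 0.6601 -0.0096  0.06  ]
 [ 0.6729 -0.1688  0.06  ]
 [ 0.4571 -0.1875  0.06  ]
 [ 0.4483 -0.0318  0.06  ]] [ 0.5596 -0.0994  0.06  ]
yaw 0.06870813937105108 0.09533425313970448
bores [[ 0.5523 -0.0229  0.1   ]
 [ 0.566  -0.172   0.1   ]] dist 0.14973263127138323 ang 0.09207048029875488
knob top ends [[ 0.5496 -0.0558  0.165 ]
 [ 0.5014 -0.0519  0.165 ]] side top edge [[ 0.5414 -0.0518  0.169 ]
 [ 0.4961 -0.0477  0.169 ]]
rod [[0.4799 0.3514 0.052 ]
 [0.482  0.2806 0.052 ]
 [0.4943 0.0575 0.052 ]]
rod side tip [[0.4929 0.0591 0.052 ]]
depth pts [[ 0.4792  0.3113  0.0659]
 [ 0.4897  0.1771  0.0588]
 [ 0.5201 -0.0487  0.1694]
 [ 0.5625 -0.0265  0.1256]]
handle side ((225.5977325439453, 324.3951721191406), (13.785179138183594, 40.131370544433594), 64.79888153076172) [[0.4704 0.3199 0.052 ]]
```

```bash
cat >> h.py <<'E'
from scipy.spatial.transform import Rotation as Ro
import math
def plan(env,pos,yaw,pitch=0.,roll=math.pi,n=None,first=None):
    """rows (5 per line) in tool axes from the measured pose to the target"""
    o=env.get_obs(); p=np.array(o["tool_pos"]); R=Ro.from_euler("xyz",o["tool_rot"]); G=Ro.from_euler("xyz",[roll,pitch,yaw])
    w=(R.inv()*G).as_rotvec(); d=np.array(pos)-p
    k=n or max(1,math.ceil(np.linalg.norm(d)/.048),math.ceil(np.degrees(np.linalg.norm(w))/8.4))
    rows=[np.r_[(R*Ro.from_rotvec(w*i/k)).inv().apply(d/k)*100,np.degrees(w/k)] for i in range(k)]
    print("n",k,"from",np.round(p,4),np.round(o["tool_rot"],4))
    for i in range(0,k,5): print([[round(float(v),2) for v in r] for r in rows[i:i+5]])
E
python3 - <<'E'
from rig import env
from h import *
d=np.load("pics/top0.npy")
for r in [(440,600,200,320),(400,480,150,230)]:
    uv=[(u,v) for u in range(r[0],r[1],2) for v in range(r[2],r[3],2) if d[v,u]>0]; P=pts(env,"top",d,uv)
    k=P[:,2]>.1; print(P[k].min(0),P[k].max(0))
plan(env,[.522,-.0515,.36],3.057)
E
```

```text
[ 0.37166761 -0.72042627  0.10018154] [ 0.59903187 -0.34005839  0.25366041]
[ 0.59898941 -0.41495923  0.10598178] [ 0.69363852 -0.32044449  0.2223707 ]
n 19 from [ 0.183  -0.6492  0.3027] [-3.1395e+00 -1.0000e-04  2.7480e-01]
[[2.57, -2.54, -0.3, -0.0, -0.01, -8.39], [2.91, -2.14, -0.3, -0.0, -0.01, -8.39], [3.2, -1.69, -0.3, -0.0, -0.01, -8.39], [3.41, -1.21, -0.3, -0.0, -0.01, -8.39], [3.55, -0.7, -0.3, -0.0, -0.01, -8.39]]
[[3.61, -0.17, -0.3, -0.0, -0.01, -8.39], [3.6, 0.36, -0.3, -0.0, -0.01, -8.39], [3.51, 0.88, -0.3, -0.0, -0.01, -8.39], [3.34, 1.38, -0.3, -0.0, -0.01, -8.39], [3.11, 1.85, -0.3, -0.0, -0.01, -8.39]]
[[2.8, 2.29, -0.3, -0.0, -0.01, -8.39], [2.44, 2.67, -0.3, -0.0, -0.01, -8.39], [2.02, 3.0, -0.3, -0.0, -0.01, -8.39], [1.56, 3.26, -0.3, -0.0, -0.01, -8.39], [1.07, 3.45, -0.3, -0.0, -0.01, -8.39]]
[[0.56, 3.57, -0.3, -0.0, -0.01, -8.39], [0.03, 3.62, -0.3, -0.0, -0.01, -8.39], [-0.5, 3.58, -0.3, -0.0, -0.01, -8.39], [-1.02, 3.47, -0.3, -0.0, -0.01, -8.39]]
```

Request:
step_arm(rows=[[0,0,-5,0,0,0,0],[0,0,-5,0,0,0,0],[2.6,-2.5,0,0,0,-8.4,0],[2.9,-2.1,0,0,0,-8.4,0],[3.2,-1.7,0,0,0,-8.4,0]])

```text
time_s: 0.6
tool_pos: [0.2374, -0.5551, 0.4039]
tool_rot: [3.141, -0.0, 0.72]
wrist_force: [0.4, 0.6, -0.2]
opening: 1.002
grasp_force: 0.0
```

Request:
step_arm(rows=[[3.4,-1.2,0,0,0,-8.4,0],[3.5,-0.7,0,0,0,-8.4,0],[3.6,-0.2,0,0,0,-8.4,0],[3.6,0.4,0,0,0,-8.4,0],[3.5,0.9,0,0,0,-8.4,0]])

```text
time_s: 1.1
tool_pos: [0.3265, -0.3978, 0.4033]
tool_rot: [-3.141, -0.001, 1.453]
wrist_force: [0.7, 0.5, 0.3]
opening: 0.995
grasp_force: 0.0
```

Request:
step_arm(rows=[[3.3,1.4,0,0,0,-8.4,0],[3.1,1.8,0,0,0,-8.4,0],[2.8,2.3,0,0,0,-8.4,0],[2.4,2.7,0,0,0,-8.4,0],[2.0,3.0,0,0,0,-8.4,0]])

```text
time_s: 1.6
tool_pos: [0.4157, -0.2414, 0.4035]
tool_rot: [-3.141, -0.0, 2.187]
wrist_force: [-0.8, -1.0, -0.2]
opening: 1.001
grasp_force: 0.0
```

Request:
step_arm(rows=[[1.6,3.3,0,0,0,-8.4,0],[1.1,3.4,0,0,0,-8.4,0],[0.6,3.6,0,0,0,-8.4,0],[0,3.6,0,0,0,-8.4,0],[-0.5,3.6,0,0,0,-8.4,0]])

```text
time_s: 2.1
tool_pos: [0.504, -0.0832, 0.4035]
tool_rot: [-3.141, -0.001, 2.92]
wrist_force: [-0.1, -0.3, -0.3]
opening: 0.996
grasp_force: 0.0
```

Run:
```python
from rig import env
from h import *
plan(env,[.522,-.0515,.25],3.057)
print(env.get_obs()["joints"])
```

```text
n 4 from [ 0.504  -0.0832  0.4035] [-3.1415e+00 -5.0000e-04  2.9199e+00]
[[-0.27, 0.87, 3.84, -0.0, -0.01, -1.96], [-0.3, 0.86, 3.84, -0.0, -0.01, -1.96], [-0.32, 0.85, 3.84, -0.0, -0.01, -1.96], [-0.35, 0.84, 3.84, -0.0, -0.01, -1.96]]
[-2.12323118e-01 -9.72680807e-02  1.81239681e+00 -8.90507165e-05
  1.42697770e+00 -1.56136603e+00]
```

Request:
step_arm(rows=[[-0.3,0.9,3.8,0,0,-2,0],[-0.3,0.9,3.8,0,0,-2,0],[-0.3,0.8,3.8,0,0,-2,80],[-0.3,0.8,3.8,0,0,-2,120],[0,0,0,0,0,0,120]])

```text
time_s: 2.6
tool_pos: [0.5176, -0.052, 0.2453]
tool_rot: [3.141, -0.013, 3.055]
wrist_force: [-1.2, 0.4, 0.1]
opening: 0.535
grasp_force: 0.0
```

Run:
```python
from rig import env
from h import *
a,_=env.snapshot("top"); b,_=env.snapshot("side")
a=cv2.resize(a[170:270,270:420],(750,500),interpolation=cv2.INTER_CUBIC);b=cv2.resize(b[110:270,270:410],(438,500),interpolation=cv2.INTER_CUBIC)
cv2.imwrite("pics/k1.png",np.hstack([a[:,150:500],b]))
plan(env,[.522,-.0515,.212],3.057)
print(env.get_obs()["opening"])
```

```text
n 1 from [ 0.521  -0.0533  0.2515] [-3.1415e+00 -2.4000e-03  3.0531e+00]
[[-0.09, 0.19, 3.95, -0.01, -0.14, -0.22]]
0.5340597688733429
```

View pics/k1.png

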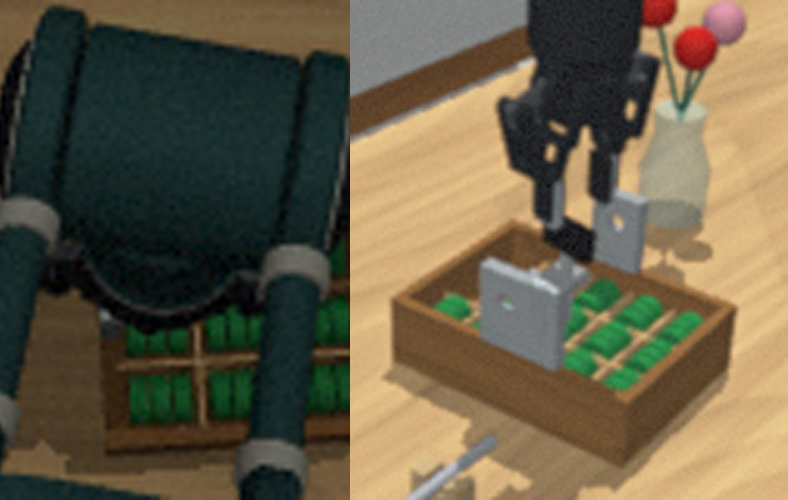

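The side view (right half) shows the half-open fingers, at (550,205) and (600,185), straddling the black bar at (570,240). I'll lower and close on it.

Request:
step_arm(rows=[[-0.1,0.1,2,0,0,0,120],[0,0.1,1.9,0,0,0,120],[0,0,0,0,0,0,160],[0,0,0,0,0,0,220],[0,0,0,0,0,0,240]], squeeze=25)

```text
time_s: 3.2
tool_pos: [0.5241, -0.0523, 0.2155]
tool_rot: [-3.14, 0.004, 3.053]
wrist_force: [0.8, -2.1, 2.5]
opening: 0.131
grasp_force: 29.8
```

Request:
step_arm(rows=[[0,0,0,0,0,0,240],[0,0,0,0,0,0,240]])

```text
time_s: 3.4
tool_pos: [0.5242, -0.0523, 0.2155]
tool_rot: [-3.14, 0.004, 3.053]
wrist_force: [-1.8, -3.3, 6.1]
opening: 0.135
grasp_force: 30.5
```

Request:
step_arm(rows=[[0,0,0,0,0,6,240],[0,0,0,0,0,6,240],[0,0,0,0,0,6,240],[0,0,0,0,0,6,240],[0,0,0,0,0,6,240]])

```text
time_s: 3.9
tool_pos: [0.5239, -0.0529, 0.2155]
tool_rot: [-3.141, 0.005, 2.526]
wrist_force: [-2.7, -5.9, 8.2]
opening: 0.137
grasp_force: 30.5
```

Request:
step_arm(rows=[[0,0,0,0,0,6,240],[0,0,0,0,0,6,240],[0,0,0,0,0,6,240],[0,0,0,0,0,6,240],[0,0,0,0,0,6,240]])

```text
time_s: 4.4
tool_pos: [0.5234, -0.0533, 0.2155]
tool_rot: [3.141, 0.005, 2.003]
wrist_force: [-3.9, -7.5, 8.3]
opening: 0.13
grasp_force: 30.7
```

Request:
step_arm(rows=[[0,0,0,0,0,6,240],[0,0,0,0,0,6,240],[0,0,0,0,0,4,240],[0,0,0,0,0,2,240],[0,0,0,0,0,0,240]])

```text
time_s: 4.9
tool_pos: [0.5231, -0.0534, 0.2155]
tool_rot: [3.141, 0.004, 1.692]
wrist_force: [-5.4, -7.7, 10.1]
opening: 0.135
grasp_force: 30.9
```

Request:
step_arm(rows=[[0,0,0,0,0,0,100],[0,0,0,0,0,0,60],[0,0,-4,0,0,0,60],[0,0,-4,0,0,0,60],[0,0,0,0,0,0,60]])

```text
time_s: 5.4
tool_pos: [0.5261, -0.0515, 0.2995]
tool_rot: [3.13, 0.002, 1.692]
wrist_force: [0.8, 0.2, 1.2]
opening: 0.77
grasp_force: 0.0
```

Run:
```python
from rig import env
from h import *
plan(env,[.480,.316,.22],1.624)
```

```text
n 8 from [ 0.5261 -0.0515  0.2995] [3.1303e+00 2.4000e-03 1.6923e+00]
[[4.63, -0.03, 0.98, 0.08, 0.01, 0.49], [4.63, -0.06, 0.98, 0.08, 0.01, 0.49], [4.63, -0.1, 0.99, 0.08, 0.01, 0.49], [4.63, -0.14, 0.99, 0.08, 0.01, 0.49], [4.63, -0.18, 0.99, 0.08, 0.01, 0.49]]
[[4.63, -0.22, 0.99, 0.08, 0.01, 0.49], [4.62, -0.26, 0.99, 0.08, 0.01, 0.49], [4.62, -0.29, 0.99, 0.08, 0.01, 0.49]]
```

Request:
step_arm(rows=[[4.6,0,0.5,0,0,0.5,60],[4.6,-0.1,1,0,0,0.5,60],[4.6,-0.1,1,0,0,0.5,60],[4.6,-0.1,1,0,0,0.5,60],[4.6,-0.2,1,0,0,0.5,60]])

```text
time_s: 5.9
tool_pos: [0.4932, 0.1788, 0.2471]
tool_rot: [-3.142, -0.001, 1.648]
wrist_force: [1.1, 0.3, 0.1]
opening: 0.765
grasp_force: 0.0
```

Request:
step_arm(rows=[[4.6,-0.2,1,0,0,0.5,60],[4.6,-0.3,1,0,0,0.5,60],[4.6,-0.3,1.4,0,0,0.5,60],[0,0,0,0,0,0,60]])

```text
time_s: 6.3
tool_pos: [0.474, 0.3184, 0.2112]
tool_rot: [-3.138, -0.001, 1.627]
wrist_force: [0.5, -1.2, 0.2]
opening: 0.767
grasp_force: 0.0
```

Run:
```python
from rig import env
from h import *
a,_=env.snapshot("top"); b,_=env.snapshot("side")
a=cv2.resize(a[180:280,290:390],(400,400),interpolation=cv2.INTER_CUBIC);b=cv2.resize(b[210:370,170:330],(400,400),interpolation=cv2.INTER_CUBIC)
cv2.imwrite("pics/r1.png",np.hstack([a,b]))
plan(env,[.480,.316,.106],1.624)
```

```text
n 3 from [0.4753 0.3149 0.2125] [-3.1394e+00  1.2000e-03  1.6253e+00]
[[0.03, 0.16, 3.55, -0.04, 0.02, 0.02], [0.03, 0.16, 3.55, -0.04, 0.02, 0.02], [0.03, 0.16, 3.55, -0.04, 0.02, 0.02]]
```

View pics/r1.png

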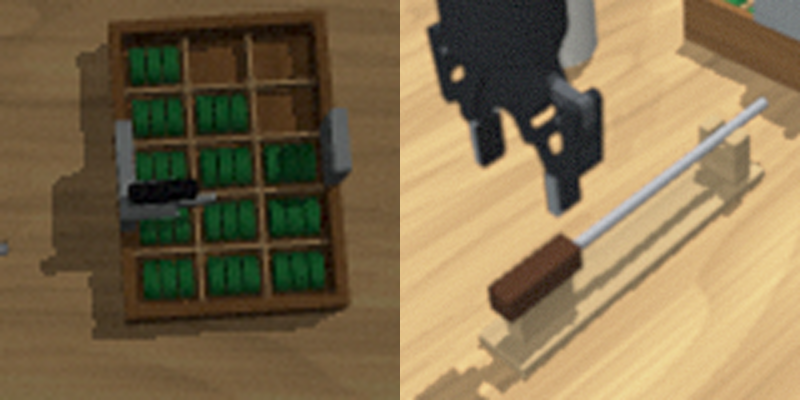

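The top crop shows the black bar now lying along the tray's y, from (130,193) to (198,187), so the catch is open. The side crop shows the fingers above the handle, which is at (535,275), aligned across it.

Request:
step_arm(rows=[[0,0.2,3.5,0,0,0,60],[0,0.2,3.5,0,0,0,60],[0,0.1,3.5,0,0,0,60],[0,0,0,0,0,0,60],[0,0,0,0,0,0,60]], squeeze=50)

```text
time_s: 6.9
tool_pos: [0.4815, 0.3129, 0.1089]
tool_rot: [-3.14, 0.001, 1.621]
wrist_force: [0.4, 0.4, 0.9]
opening: 0.766
grasp_force: 0.0
```

Request:
step_arm(rows=[[0,0,0,0,0,0,120],[0,0,0,0,0,0,180],[0,0,0,0,0,0,240],[0,0,0,0,0,0,240],[0,0,0,0,0,0,240]])

```text
time_s: 7.4
tool_pos: [0.4829, 0.315, 0.1112]
tool_rot: [3.138, -0.002, 1.622]
wrist_force: [0.7, -0.1, 6.4]
opening: 0.272
grasp_force: 50.6
```

Run:
```python
from rig import env
o=env.get_obs(); print(o["tool_pos"],o["tool_rot"],o["wrist_force"],o["wrist_torque"],o["opening"],o["grasp_force"])
```

```text
[0.48285226 0.31500938 0.11122473] [ 3.13801148e+00 -1.66615581e-03  1.62238219e+00] [ 0.72795088 -0.13877237  6.39785706] [-0.11327083  0.11249412 -0.01121928] 0.2720984363978583 50.582839250564575
```

Request:
step_arm(rows=[[0,0,-1,0,0,0,240],[0,0,-2,0,0,0,240],[0,0,-2,0,0,0,240],[0,0,0,0,0,0,240],[0,0,0,0,0,0,240]])

```text
time_s: 7.9
tool_pos: [0.4816, 0.3144, 0.1594]
tool_rot: [3.14, -0.001, 1.622]
wrist_force: [-0.2, -0.1, -1.5]
opening: 0.275
grasp_force: 49.6
```

Run:
```python
from rig import env
from h import *
np.set_printoptions(precision=4,suppress=True)
a,_=env.snapshot("top"); b,_=env.snapshot("side"); cv2.imwrite("pics/top2.png",a); cv2.imwrite("pics/side2.png",b)
# expected rod pose relative to tool; print projections
o=env.get_obs(); print(o["tool_pos"],o["tool_rot"],o["wrist_force"],o["wrist_torque"])
p=o["tool_pos"]; y=o["tool_rot"][2]-np.pi/2
u=np.array([np.sin(y),-np.cos(y),0]); h=p-[0,0,.059]
for n in("top","side"): print(n,proj(env,n,[h+.035*u,h+.26*u]))
A=cv2.resize(a[200:270,190:330],(700,350),interpolation=cv2.INTER_CUBIC);B=cv2.resize(b[210:310,230:370],(700,500),interpolation=cv2.INTER_CUBIC)
cv2.imwrite("pics/r2.png",cv2.resize(np.vstack([A,B]),(494,600)))
```

```text
[0.4807 0.3138 0.1578] [-3.1399  0.0009  1.6223] [-0.9488 -0.4268 -0.9042] [ 0.054   0.0508 -0.0197]
top [[211.4691 241.8597]
 [291.5664 239.9737]]
side [[237.1962 289.5777]
 [316.7716 231.8868]]
```

View pics/r2.png

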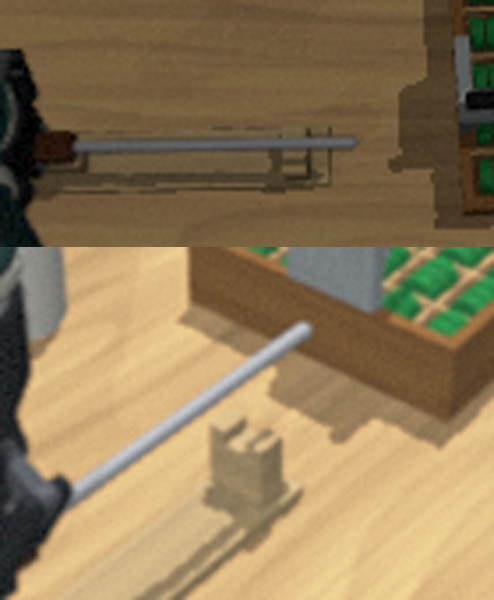

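The top crop shows the rod from root (75,146) to tip (355,142), and the side crop shows the tip at (308,329). Both are within about 1 px of the prediction, so the rod is level and off its rest. I'll move to the pre-insertion pose next.

Run:
```python
from rig import env
from h import *
plan(env,[.5293,.2645,.159],1.656)
```

```text
n 2 from [0.4807 0.3138 0.1578] [-3.1399e+00  9.0000e-04  1.6223e+00]
[[-2.59, 2.3, -0.06, -0.05, 0.02, -0.97], [-2.63, 2.26, -0.06, -0.05, 0.02, -0.97]]
```

Request:
step_arm(rows=[[-1.3,1.2,0,0,0,-0.5,240],[-1.3,1.1,0,0,0,-0.5,240],[-1.3,1.1,0,0,0,-0.5,240],[-1.3,1.1,-0.1,0,0,-0.5,240],[0,0,0,0,0,0,240]])

```text
time_s: 8.5
tool_pos: [0.5302, 0.2637, 0.1585]
tool_rot: [-3.14, 0.001, 1.655]
wrist_force: [-0.2, 0.1, -1.0]
opening: 0.273
grasp_force: 49.5
```

Run:
```python
from rig import env
from h import *
np.set_printoptions(precision=4,suppress=True)
a,_=env.snapshot("top"); b,_=env.snapshot("side"); cv2.imwrite("pics/top3.png",a); cv2.imwrite("pics/side3.png",b)
o=env.get_obs(); print(o["tool_pos"],o["tool_rot"],o["wrist_force"])
A=cv2.resize(a[205:265,230:390],(800,300),interpolation=cv2.INTER_CUBIC);B=cv2.resize(b[170:270,250:410],(480,300),interpolation=cv2.INTER_CUBIC)
B=cv2.resize(b[175:235,280:380],(500,300),interpolation=cv2.INTER_CUBIC)
cv2.imwrite("pics/r3.png",np.vstack([A,np.pad(B,((0,0),(0,300),(0,0)))]))
p=o["tool_pos"]; y=o["tool_rot"][2]-np.pi/2
u=np.array([np.sin(y),-np.cos(y),0]); h=p-[0,0,.059]
for n in("top","side"): print(n,proj(env,n,[h+.035*u,h+.26*u,[.554,-.0253,.1],[.5668,-.1747,.1]]))
```

```text
[0.529  0.2648 0.1586] [-3.1392  0.0005  1.6559] [-1.3444  0.0533 -1.032 ]
top [[229.9475 224.8594]
 [309.458  220.3142]
 [320.4623 219.5739]
 [373.2775 216.506 ]]
side [[240.3469 263.4644]
 [312.1526 211.8239]
 [320.3286 205.6985]
 [355.6156 180.3095]]
```

View pics/r3.png

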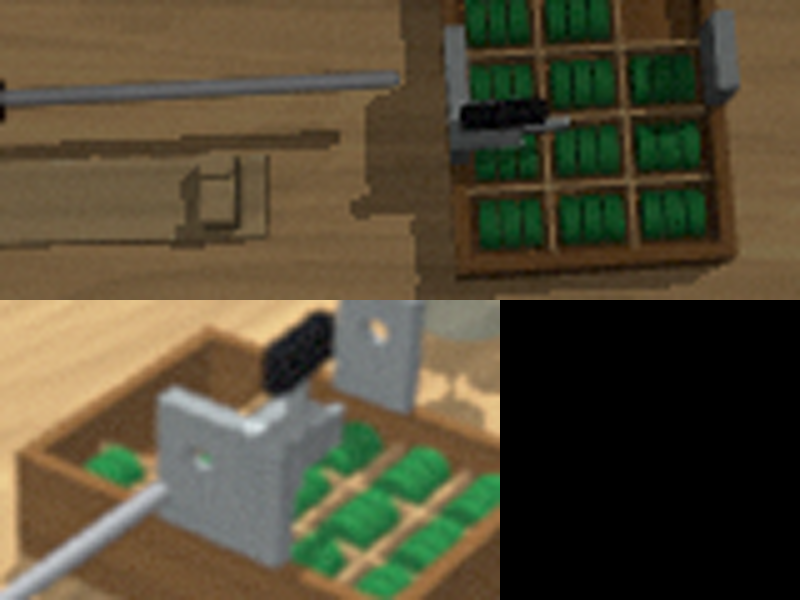

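The top crop shows the rod tip at (398,78) and the side crop shows it at (165,490), both within 1 px of the prediction. The near bore is at (204,458) and the far bore at (376,330). I'll fit the rod's centre line and the plate tops to check alignment.

Run:
```python
from rig import env
from h import *
np.set_printoptions(precision=4,suppress=True)
a,d=env.snapshot("top"); b,ds=env.snapshot("side")
def line(img,cols,f):
    # grey ridge: low saturation relative to wood, per column weighted centre
    s=255-cv2.cvtColor(img,cv2.COLOR_BGR2HSV)[:,:,1].astype(float); P=[]
    for u in cols:
        v0=f(u); v=np.arange(int(v0)-6,int(v0)+8); w=s[v,u]; w=np.clip(w-np.percentile(w,40)-25,0,None)
        if w.sum()>0: P.append((u,(w*v).sum()/w.sum()))
    P=np.array(P); c=np.polyfit(P[:,0],P[:,1],1)
    r=P[:,1]-np.polyval(c,P[:,0]); k=abs(r)<2*r.std()+.05; c=np.polyfit(P[k,0],P[k,1],1); print("rms",r[k].std(),k.sum()); return c
ct=line(a,range(240,305),lambda u:224.86-(u-229.95)*.0572)
cs=line(b,range(250,309),lambda u:263.46-(u-240.35)*.719)
print("rod top v at 240,305",np.polyval(ct,[240,305]),"side v at 255,305",np.polyval(cs,[255,305]))
# two view-planes -> 3D line
def pl(n,c,u): 
    C,D=ray(env,n,[(x,np.polyval(c,x)) for x in u]); N=np.cross(D[0],D[1]); N/=np.linalg.norm(N); return N,N@C
N1,k1=pl("top",ct,(240,305)); N2,k2=pl("side",cs,(255,305))
dirn=np.cross(N1,N2); dirn/=np.linalg.norm(dirn); dirn*=-np.sign(dirn[1])
for y in (.23,.005,-.0253,-.1747):
    print("rod at y",y,np.linalg.solve(np.array([N1,N2,[0,1,0]]),[k1,k2,y]))
print("yaw",np.arctan2(dirn[0],-dirn[1]),"slope",dirn[2])
o=env.get_obs();print("tool",o["tool_pos"],o["tool_rot"])
# plate tops in depth
c0=np.array([.5604,-.1]);th=.085;X=np.array([np.cos(th),np.sin(th)]);Y=np.array([-np.sin(th),np.cos(th)])
for nm,dd in(("top",d),("side",ds)):
    v,u=np.nonzero(dd>0); P=pts(env,nm,dd,np.c_[u,v]); q=np.c_[(P[:,:2]-c0)@X,(P[:,:2]-c0)@Y,P[:,2]]
    for s in(1,-1):
        k=(abs(q[:,1]-75*s*1e-3)<.012)&(q[:,2]>.07)&(q[:,2]<.133)&(abs(q[:,0])<.04)
        e=q[k]; print(nm,s,k.sum(),"min",e.min(0),"max",e.max(0),"med",np.median(e,0))
```

```text
rms 0.11570199875263446 65
rms 0.13486114171783875 56
rod top v at 240,305 [224.1894 220.8856] side v at 255,305 [253.1337 217.4911]
rod at y 0.23 [0.5326 0.23   0.0986]
rod at y 0.005 [0.5503 0.005  0.099 ]
rod at y -0.0253 [ 0.5527 -0.0253  0.0991]
rod at y -0.1747 [ 0.5644 -0.1747  0.0993]
yaw 0.0783568428932344 slope 0.0017768461172291852
tool [0.5288 0.2654 0.159 ] [-3.1398  0.0003  1.6572]
top 1 95 min [-0.0395  0.0637  0.0731] max [0.0236 0.08   0.1311] med [-0.0079  0.0745  0.1248]
top -1 121 min [-0.0209 -0.0821  0.0724] max [ 0.0233 -0.0695  0.1289] med [-0.0023 -0.073   0.1233]
side 1 537 min [-0.04    0.0649  0.07  ] max [0.0234 0.0837 0.1285] med [-0.0107  0.0801  0.1025]
side -1 362 min [-0.0225 -0.0838  0.0703] max [ 0.0239 -0.0652  0.1259] med [-0.0014 -0.0701  0.1013]
```

Request:
step_arm(rows=[[0,0.05,-0.1,0,0,-0.4,240],[-1,0,0,0,0,0,240],[-1,0,0,0,0,0,240],[0,0,0,0,0,0,240],[0,0,0,0,0,0,240]])

```text
time_s: 9.2
tool_pos: [0.5321, 0.2448, 0.1609]
tool_rot: [3.142, -0.0, 1.663]
wrist_force: [-0.1, 0.5, -0.9]
opening: 0.273
grasp_force: 49.5
```

```bash
cat >> h.py <<'E'
def line(img,cols,f):
    s=255-cv2.cvtColor(img,cv2.COLOR_BGR2HSV)[:,:,1].astype(float); P=[]
    for u in cols:
        v=np.arange(int(f(u))-6,int(f(u))+8); w=s[v,u]; w=np.clip(w-np.percentile(w,40)-25,0,None)
        if w.sum()>0: P.append((u,(w*v).sum()/w.sum()))
    P=np.array(P); c=np.polyfit(P[:,0],P[:,1],1); r=P[:,1]-np.polyval(c,P[:,0]); k=abs(r)<2*r.std()+.05
    return np.polyfit(P[k,0],P[k,1],1)
def rodline(env,ys,a,b):
    """rod axis at given world y from both views, predicted from the tool pose"""
    o=env.get_obs(); y=o["tool_rot"][2]-np.pi/2; u=np.array([np.sin(y),-np.cos(y),0]); h=o["tool_pos"]-[0,0,.059]
    Q=[]
    for n,img in(("top",a),("side",b)):
        s=np.linspace(.07,.225 if n=="top" else .21,2); e=proj(env,n,h+s[:,None]*u); f=np.poly1d(np.polyfit(e[:,0],e[:,1],1))
        t=np.linspace(.0,1,2); nearest=proj(env,n,[[.555,.0,.1]])[0,0]
        cols=range(int(e[0,0]),int(min(e[1,0],nearest-2))); c=line(img,cols,f); x=(cols[0],cols[-1])
        C,D=ray(env,n,[(i,np.polyval(c,i)) for i in x]); N=np.cross(D[0],D[1]); N/=np.linalg.norm(N); Q.append((N,N@C))
    return np.array([np.linalg.solve(np.array([Q[0][0],Q[1][0],[0,1,0]]),[Q[0][1],Q[1][1],v]) for v in ys])
E
cat > look.py <<'E'
from rig import env
from h import *
np.set_printoptions(precision=4,suppress=True)
a,_=env.snapshot("top"); b,_=env.snapshot("side"); cv2.imwrite("pics/topL.png",a); cv2.imwrite("pics/sideL.png",b)
r=rodline(env,[.2,-.0253,-.1747],a,b); print(r,"yaw",np.arctan2(r[2,0]-r[0,0],r[0,1]-r[2,1]))
print("eyes target",[.5548,-.0253,.1],[.5675,-.1747,.1])
o=env.get_obs();print(o["tool_pos"],o["tool_rot"],o["wrist_force"],o["wrist_torque"],o["grasp_force"])
E
python3 look.py
```

```text
[[ 0.5367  0.2     0.1013]
 [ 0.5563 -0.0253  0.1014]
 [ 0.5693 -0.1747  0.1015]] yaw 0.08671633966152685
eyes target [0.5548, -0.0253, 0.1] [0.5675, -0.1747, 0.1]
[0.5321 0.2452 0.161 ] [ 3.1414 -0.0002  1.6637] [-0.7591 -0.0835 -0.9981] [ 0.0381 -0.0333 -0.0032] 49.53437805175781
```

Request:
step_arm(rows=[[0,-0.12,0.12,0,0,0,240],[0,0,0,0,0,0,240],[-0.5,0,0,0,0,0,240],[-0.5,0,0,0,0,0,240],[0,0,0,0,0,0,240]])

```text
time_s: 9.8
tool_pos: [0.5318, 0.2346, 0.1596]
tool_rot: [-3.141, 0.0, 1.664]
wrist_force: [-0.5, 0.1, -1.3]
opening: 0.272
grasp_force: 49.5
```

```bash
python3 look.py
```

```text
[[ 0.5355  0.2     0.1002]
 [ 0.5554 -0.0253  0.0996]
 [ 0.5686 -0.1747  0.0992]] yaw 0.08800827735145335
eyes target [0.5548, -0.0253, 0.1] [0.5675, -0.1747, 0.1]
[0.5319 0.235  0.1597] [ 3.1415 -0.0001  1.6635] [-0.5219 -0.4656 -1.3454] [ 0.0083 -0.0159  0.039 ] 49.53317642211914
```

Request:
step_arm(rows=[[-0.6,-0.05,0,0,0,0,240],[-0.6,0,0,0,0,0,240],[-0.6,0,0,0,0,0,240],[0,0,0,0,0,0,240]])

```text
time_s: 10.3
tool_pos: [0.533, 0.2164, 0.1596]
tool_rot: [-3.141, 0.0, 1.663]
wrist_force: [0.1, -0.9, -0.8]
opening: 0.269
grasp_force: 49.5
```

Request:
step_arm(rows=[[-0.6,0,0,0,0,0,240],[-0.6,0,0,0,0,0,240],[-0.6,0,0,0,0,0,240],[0,0,0,0,0,0,240],[0,0,0,0,0,0,240]])

```text
time_s: 10.8
tool_pos: [0.5347, 0.1992, 0.1597]
tool_rot: [3.142, -0.0, 1.664]
wrist_force: [-0.1, -0.4, -0.8]
opening: 0.271
grasp_force: 49.5
```

```bash
python3 look.py
python3 - <<'E'
import cv2,numpy as np
a=cv2.imread("pics/topL.png");b=cv2.imread("pics/sideL.png")
A=cv2.resize(a[195:255,260:420],(800,300),interpolation=cv2.INTER_CUBIC);B=cv2.resize(b[165:225,290:390],(500,300),interpolation=cv2.INTER_CUBIC)
cv2.imwrite("pics/r4.png",np.vstack([A,np.pad(B,((0,0),(0,300),(0,0)))]))
E
```

```text
[[ 0.5354  0.2     0.1014]
 [ 0.5552 -0.0253  0.0991]
 [ 0.5683 -0.1747  0.0975]] yaw 0.08743557269575516
eyes target [0.5548, -0.0253, 0.1] [0.5675, -0.1747, 0.1]
[0.5347 0.1995 0.1597] [ 3.1415 -0.0001  1.664 ] [ 0.5812  0.1841 -0.3684] [ 0.0627 -0.0274  0.0014] 49.53278124332428
```

View pics/r4.png

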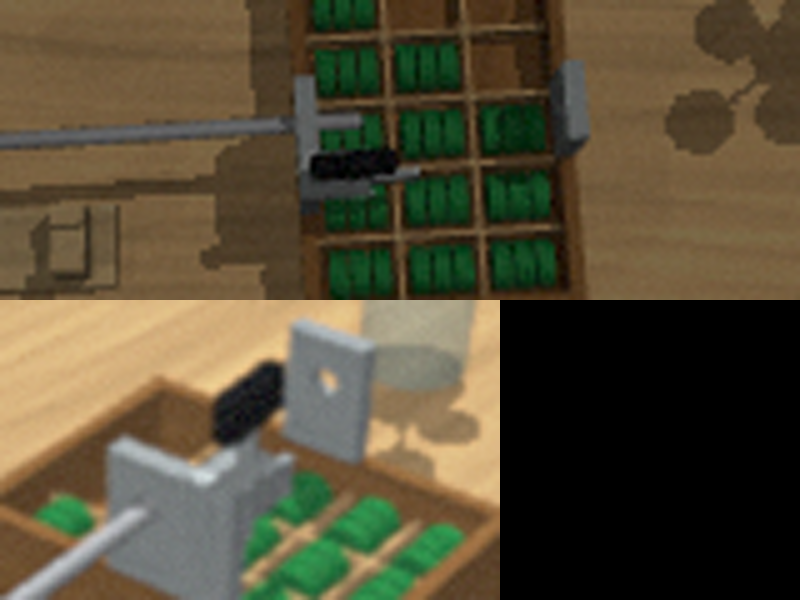

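The top crop shows the rod through the near eye with its tip at (360,118), clear of the knob. The wrist force is near zero, so I'll continue towards the far eye.

Request:
step_arm(rows=[[-2,0,0,0,0,0,240],[-2,0,0,0,0,0,240],[-2,0,0,0,0,0,240],[-2,0,0,0,0,0,240],[0,0,0,0,0,0,240]])

```text
time_s: 11.4
tool_pos: [0.5423, 0.1182, 0.1597]
tool_rot: [-3.141, 0.001, 1.662]
wrist_force: [-0.5, 0.7, -1.1]
opening: 0.268
grasp_force: 49.5
```

Run:
```python
from rig import env
from h import *
np.set_printoptions(precision=4,suppress=True)
a,d=env.snapshot("top"); b,ds=env.snapshot("side"); cv2.imwrite("pics/topM.png",a); cv2.imwrite("pics/sideM.png",b)
o=env.get_obs();print(o["tool_pos"],o["tool_rot"],o["wrist_force"],o["wrist_torque"])
# expected centre of rod between the eyes (target line) vs seen ridge, top view
for y in(-.065,-.085,-.105,-.125):
    x=.5548-.085*(y+.0253); u,v=proj(env,"top",[[x,y,.1]])[0]; u2,v2=proj(env,"top",[[x+.002,y,.1]])[0]
    s=255-cv2.cvtColor(a,cv2.COLOR_BGR2HSV)[:,:,1].astype(float); c=int(round(u)); r=np.arange(int(v)-7,int(v)+8); w=np.clip(s[r,c]-np.median(s[r,c])-20,0,None)
    print(y,"exp",u,v,"seen v",(w*r).sum()/w.sum(),"px per 2mm",v2-v,s[r,c].astype(int))
```

```text
[0.5422 0.1198 0.1597] [ 3.1415 -0.0004  1.6631] [-0.148   0.6162 -0.7285] [ 0.0068 -0.015  -0.0169]
-0.065 exp 334.52879139966853 218.48971835227945 seen v 219.52696078431373 px per 2mm -0.6963550782317611 [132 109  85 100 130 150 255 253 252 128  55  63  70  53 238]
-0.085 exp 341.6053020311192 218.08388237393058 seen v 217.6865671641791 px per 2mm -0.6960218007943695 [ 11  78 116 124 137 196 250 252 247 116  43  64  89  72  92]
-0.105 exp 348.6770575474612 217.67797258018157 seen v 216.93851132686083 px per 2mm -0.6956722061921994 [ 38  11  49  98 142 160 235 250 249 194  65  75  44  82  75]
-0.125 exp 355.74356720510303 217.27201754466196 seen v 217.04494382022472 px per 2mm -0.6953063574831333 [ 86 101  92 122 131 152 250 253 252 159 119  96  12  98 122]
```

Request:
step_arm(rows=[[-1,0,0,0,0,0.15,240],[-1,0,0,0,0,0,240],[-0.5,0,0,0,0,0,240],[-0.5,0,0,0,0,0,240],[-0.5,0,0,0,0,0,240]])

```text
time_s: 12.0
tool_pos: [0.5454, 0.0845, 0.1597]
tool_rot: [3.142, -0.0, 1.661]
wrist_force: [0.3, -0.3, -1.1]
opening: 0.271
grasp_force: 49.5
```

Request:
step_arm(rows=[[-0.5,0,0,0,0,0,240],[-0.5,0,0,0,0,0,240],[0,0,0,0,0,0,240],[0,0,0,0,0,0,240]])

```text
time_s: 12.4
tool_pos: [0.5462, 0.0748, 0.1597]
tool_rot: [-3.142, -0.0, 1.661]
wrist_force: [0.4, -0.5, -1.7]
opening: 0.271
grasp_force: 49.5
```

Request:
step_arm(rows=[[-0.7,0,0,0,0,0,240],[-0.7,0,0,0,0,0,240],[-0.7,0,0,0,0,0,240],[-0.7,0,0,0,0,0,240],[0,0,0,0,0,0,240]])

```text
time_s: 12.9
tool_pos: [0.5489, 0.046, 0.1597]
tool_rot: [3.142, 0.0, 1.66]
wrist_force: [0.2, -0.2, -1.3]
opening: 0.274
grasp_force: 49.5
```

Run:
```python
from rig import env
from h import *
np.set_printoptions(precision=4,suppress=True)
a,d=env.snapshot("top"); b,_=env.snapshot("side")
A=cv2.resize(a[195:255,290:420],(780,360),interpolation=cv2.INTER_CUBIC);B=cv2.resize(b[165:225,290:390],(400,240),interpolation=cv2.INTER_CUBIC)
cv2.imwrite("pics/r5.png",np.vstack([A,np.pad(B,((0,0),(0,380),(0,0)))]))
o=env.get_obs();print(o["tool_pos"],o["tool_rot"],o["wrist_force"],o["wrist_torque"],o["joint_velocities"])
print(proj(env,"top",[[.5675+.085*.03,-.1747-.03,.1]]))
```

```text
[0.5488 0.0467 0.1597] [-3.1416 -0.0002  1.6606] [0.7553 0.5736 0.0139] [ 0.0979 -0.0213 -0.0351] [ 0.0065 -0.0014 -0.0008 -0.0002  0.0005  0.0016]
[[383.8418 215.6541]]
```

View pics/r5.png

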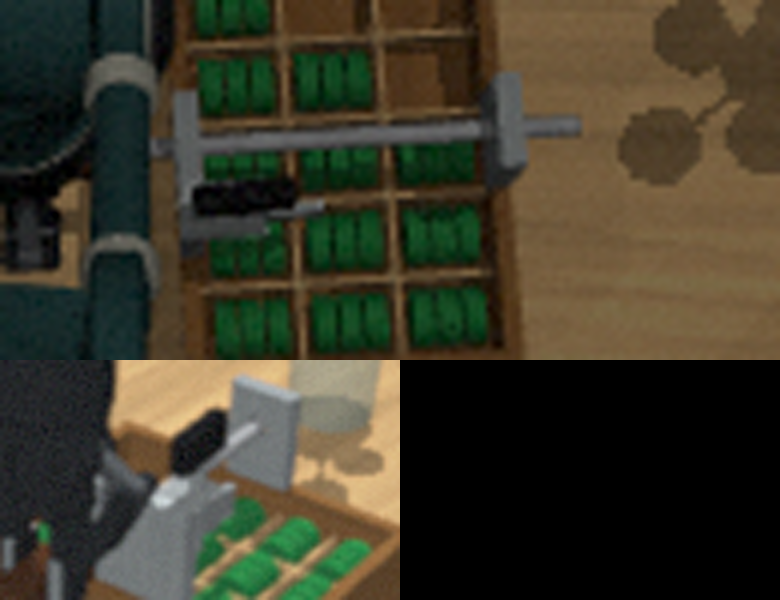

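The top crop shows the rod straight through both eyes with its tip at (581,127), about 32 mm past the far plate's outer face. The handle is about 37 mm short of the near eye's centre and forces are near zero. I'll let it settle and hand in.

Request:
step_arm(rows=[[0,0,0,0,0,0,240],[0,0,0,0,0,0,240],[0,0,0,0,0,0,240]])

```text
time_s: 13.3
tool_pos: [0.5487, 0.0472, 0.1597]
tool_rot: [-3.142, -0.0, 1.662]
wrist_force: [0.2, -0.1, -0.5]
opening: 0.27
grasp_force: 49.5
```

```bash
python3 -c "
from rig import env
print(env.job_done())"
```

```text
the job is handed in; nothing more can be done
None
```

I handed the job in at about 13 s: the catch is turned clear, and the gripped rod runs straight through both eyes with its tip about 32 mm beyond the far one, but the hand-in gave no verdict.

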